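Tip the burnisher out of its deep holder and lay it out for work

ROBOT

A 6-joint arm with a two-finger parallel gripper is mounted at the origin on a cart in front of the work surface, level with it; the furniture and walls round the work are solid. World frame = base frame: x ahead of the robot, y to its left, z up, the work surface at z = 0. Lengths are in mm, angles in rad, forces in N, time in s.
With the tool pointing down it reaches from about 275 to 1000 mm from the base axis. Payload 8.4 kg.
Tool frame: the origin (TCP) lies between the finger pads; the fingertips stand 22 mm ahead of it and the grasp point (between the pads) lies 3 mm ahead of it (r.nose_length is the z of the fingertips in the tool frame, in mm); z points along the fingers, y is the line along which they close (so a half turn about z gives the same grasp; the last joint's range is limited). The gripper opens to 85 mm and grips with 20 to 120 N. Pads are 22 mm wide; open, the fingers measure 114 mm over their backs; the gripper's body (76 mm by 85 mm) begins 54 mm behind the grasp point. The pads swing forward as they close: fully open they stand 13 mm farther back than shut.
Start: joints at [-1.205, 0.353, 1.633, -0, 1.155, -0.002], TCP at [224.726, -583.204, 253.281] pointing down, gripper open.
Joint ranges: [-2.63, 2.63], [-0.92, 2.1], [0.06, 2.66], [-1.3, 4.44], [0, 2.69], [-3.02, 3.02]. Speed limits (rad/s): [2.22, 2.22, 2.79, 3.14, 3.14, 3.14].

INTERFACE

Orientations are given as [roll, pitch, yaw] about the fixed x, y, z axes, in that order (R = Rz(yaw) Ry(pitch) Rx(roll)).
In Python, from rig import r, camrig, sign_off gives the robot as it stands (r), with the cameras (camrig) and the job as plain functions.
- The arm moves only by the shell command python3 steer.py 'ROWS' [FORCE]. ROWS is rows parted by semicolons, their numbers by spaces, 1 to 5 of them, each of 7 numbers: a rotation vector rx, ry, rz in rad, then dx, dy, dz in mm, then the opening from 0.0 (shut) to 1.0 (fully open); each row shifts and turns the commanded pose from where the row before left it, along the tool's axes as they then stand; what a row does not reach is not made up. A row lasts 1/12 s, in which the tool goes at most 41.7 mm and 0.125 rad, less where a joint would pass 70% of its speed; a pose out of reach is approached as far as the arm can. The fingers move at their own pace and stop on an object; FORCE is the grip in N (left out, the last holds). Time passes only in rows, so rows that do not move let the fingers close. It prints the time, the measured TCP pose, the force, the opening and the grip force at its end.
- r.sense(): the state, without advancing time (a new reading comes with each control period).
- camrig.grab_frame(name): name is "side" or "top" or "wrist"; returns the picture (400x640x3 uint8, red, green, blue); there is no depth.
- camrig.camera_params(name): a dict with "fx", "fy", "cx", "cy" (pixels), "rvec" (rotation vector, rad) and "tvec" (3), from world to camera coordinates, as OpenCV has them. Camera axes: x right, y down, z forward; pixel columns grow to the right and rows downward; lengths in mm; the calibration is good to about 2 mm. The wrist camera is an equidistant fisheye: a pixel r from the principal point sees the ray r / f radians off the axis. A picture is of the moment at which its call begins: read the wrist's pose just before it. camera_params takes no time and is no camera call; for the wrist camera it gives the pose at the moment of the call.
- sign_off(): hands the job in; it is judged then, once.
The state is a dict: "clock": time; "qpos": joint angles; "qvel": joint speeds; "joint_efforts": joint torques, N m; "eef_pos": TCP position; "tcp_rot": TCP orientation; "contact_force": force on the tool from outside, world axes, zero at the start; "wrist_torque": the same for the moment, N m; "opening": opening from 0.0 (shut) to 1.0 (fully open); "grasp_force": force on a finger pad.
Only numpy, scipy, OpenCV 4.12 (cv2) and the standard library are available. Lean on these libraries where they do the work, as an engineer would, in place of code of your own. Each camera call takes 0.05 s, during which the arm holds its last target. There are 200 camera calls.

TASK

Get the black steel burnisher ready for use: pull the stopper out of the tall square holder by its brass knob and set it down on bare bench top, then tip the holder with its mouth low over the shallow tray so that the burnisher slides out into the tray. Stand the empty holder upright, wholly on its cork pad again, and then lay the burnisher flat on the planed board. Leave the wax tin, the stain jar and the walnut block where they are.

Things in the scene. Friction and masses are not known exactly. Their poses are not given: they have to be found in the camera images.
- holder: Tall square dark-wood holder, loose, 0.28 kg: 44 x 44 mm, 170 mm tall, on a foot 64 x 64 x 10 mm. Origin: centre of the foot's underside; z up to the open mouth, x and y square to its sides. Polished steel bore 34 x 34 mm, floor 11.5 mm above the underside; things inside slide out once the mouth points some 10 degrees below level. The outside is ordinary wood, to grip anywhere.
- stopper: Wooden stopper, loose, 50 g, 48 mm tall, in the holder's mouth with 1.5 mm play a side: plug 31 x 31 x 16 mm, above it a flange 42 x 42 x 5 mm, on top an upright round brass knob 22 mm across, 21 to 48 mm above the plug's underside. Origin: centre of the plug's underside (154 mm above the holder's at the start); z up through the knob. It lifts straight out and stands on its plug.
- burnisher: Short black steel burnisher, loose, 80 g, a flat tapered bar 90 mm long (along its own y), 22 mm wide (x) and 10 mm thick (z). Origin at the middle of the 90 mm and of the width, on one 22 mm wide face (the underside). At the start it stands on end inside the holder, its upper end about 65 mm below the mouth.
- tray: Shallow open wooden tray lined in grey, fixed: 220 mm (x) by 180 mm (y) outside, walls 6 mm thick and 12 mm high, inner floor 6 mm above the bench. Origin at the centre of its underside.
- pad: Square cork pad, fixed, 130 x 130 mm, 4 mm thick, on which the holder stands. Origin at the centre of its underside.
- board: Planed pale board, fixed, lying flat: 125 mm (its x) by 316 mm (its y), 21 mm thick. Origin at the centre of its underside.
- wax_tin: Bystander: round flat tin with green lid, loose, 67 mm across, 27 mm high. Origin at the centre of its underside.
- stain_jar: Bystander: small round jar, dark red with grey lid, loose, 55 mm across, 34 mm high. Origin at the centre of its underside.
- walnut_block: Bystander: dark red-brown walnut offcut, loose, 35 x 63 x 23 mm. Origin at the centre of its underside.

How it is judged:
By the outcome, as a careful person would: the job done as asked, in the order asked, and still so for the second after the job is handed in, with the robot touching nothing.
It also fails if it takes over 72 s, if anything falls off the work surface, if the arm or the gripper's body presses on something with over 40 N, if the wrist force passes 120 N, or if a joint passes its speed limit or range.

## Working session

There is one attempt and no reset: what is moved stays moved. The work goes in short steps, Python scripts to look and compute and a shell command to move; the robot and the scene stay as the last step left them, time stands still between calls to the robot, and variables do not carry over. Pictures are saved under pics/ and viewed, at most 10 in all, crops included, and the job is handed in when it is done.

```bash
ls; mkdir -p pics; python3 - <<'E'
from rig import r, camrig, sign_off
import cv2
print(r.sense())
for n in("side","top"):
    cv2.imwrite(f"pics/{n}0.png",camrig.grab_frame(n)[:,:,::-1]); print(n,camrig.camera_params(n))
E
```

```text
pics
rig.py
steer.py
{'clock': 0.0, 'qpos': array([-1.20541264e+00,  3.53667617e-01,  1.63414048e+00,  3.23558367e-05,
        1.15522168e+00, -2.35371065e-03]), 'qvel': array([-2.86142397e-03, -1.81281730e-03,  6.16085721e-04,  9.04484281e-05,
        1.57315712e-03, -2.18710065e-03]), 'joint_efforts': array([ 1.47404837e-03, -6.05252910e+01, -3.42070484e+01,  9.15629948e-05,
        9.50306043e-03,  4.57051988e-05]), 'eef_pos': array([ 224.56320724, -582.77382246,  252.54679801]), 'tcp_rot': array([-3.14015560e+00, -3.29655335e-05,  3.67724292e-01]), 'contact_force': array([0.81007128, 0.70281383, 0.4816622 ]), 'wrist_torque': array([ 0.02265396, -0.00949292,  0.00035901]), 'grasp_force': 0.0, 'opening': 1.002792744354132}
side {'fx': 395.72519304753416, 'fy': 395.72519304753416, 'cx': 321.9137459342825, 'cy': 203.40365441843556, 'rvec': array([ 0.23080769, -2.70971279,  1.43575549]), 'tvec': array([617.44382636, 154.98924321, 960.77262166])}
top {'fx': 368.828610953306, 'fy': 368.828610953306, 'cx': 317.59814515434925, 'cy': 199.85045506540226, 'rvec': array([ 2.17321146, -2.17935764,  0.11357127]), 'tvec': array([ 16.99608221, 609.29193003, 914.15323575])}
```

View pics/top0.png

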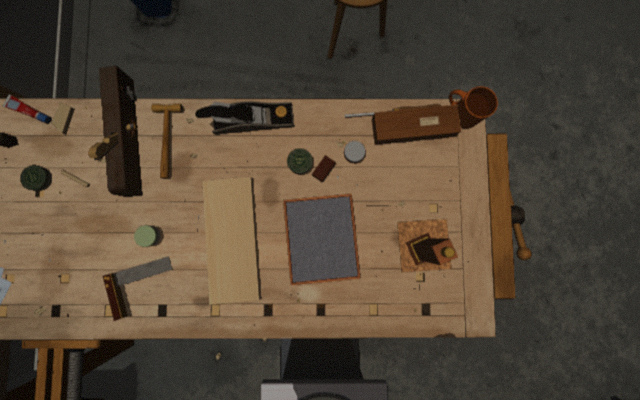

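View pics/side0.png

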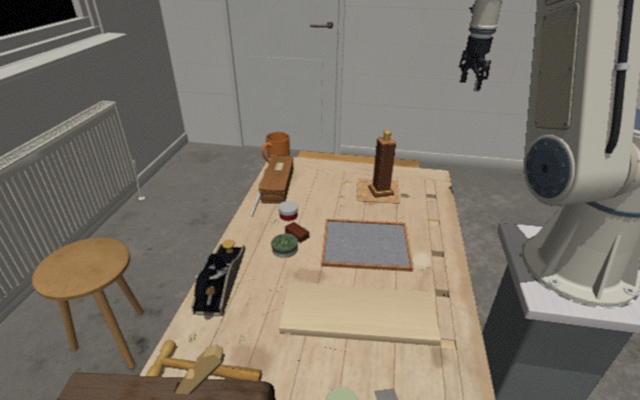

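The overhead view shows the tray at about (322,240), the board at (232,240), and the pad and holder at (425,245). The wax tin is at (300,161), the walnut block at (323,168) and the stain jar at (355,152). Next I'll enlarge the holder in both views.

```bash
cat > h.py <<'E'
from rig import r, camrig, sign_off
import cv2, numpy as np
from scipy.spatial.transform import Rotation as R
def cam(n):
    p=camrig.camera_params(n); K=np.array([[p['fx'],0,p['cx']],[0,p['fy'],p['cy']],[0,0,1]]); return p,K,cv2.Rodrigues(p['rvec'])[0],p['tvec']
def pix2w(n,u,v,z):
    p,K,Rm,t=cam(n)
    if n=='wrist':
        d=np.array([u-p['cx'],v-p['cy']]); q=np.hypot(*d); th=q/p['fx']
        ray=np.r_[d/max(q,1e-9)*np.sin(th),np.cos(th)]
    else: ray=np.linalg.inv(K)@[u,v,1]
    d=Rm.T@ray; c=-Rm.T@t; return c+d*(z-c[2])/d[2]
def proj(n,X):
    p,K,Rm,t=cam(n); return cv2.projectPoints(np.float64(X).reshape(-1,3),p['rvec'],np.float64(t),K,None)[0].reshape(-1,2)
def tool(): # pose
    s=r.sense(); return s['eef_pos'],R.from_euler('xyz',s['tcp_rot'])
def go(pos,rpy): # delta in tool axes: rotvec, translation
    p,q=tool(); t=R.from_euler('xyz',rpy); return (q.inv()*t).as_rotvec().round(3), q.inv().apply(np.array(pos)-p).round(1)
E
python3 - <<'E'
from h import *
t=cv2.imread('pics/top0.png');s=cv2.imread('pics/side0.png')
a=cv2.resize(t[205:285,385:465],(400,400),interpolation=cv2.INTER_CUBIC)
b=cv2.resize(s[125:205,345:425],(400,400),interpolation=cv2.INTER_CUBIC)
cv2.imwrite('pics/c1.png',np.hstack([a,b])*1)
for uv in[(285,200),(352,194),(360,276),(292,283)]: print('tray',pix2w('top',*uv,12))
for uv in[(203,179),(252,178),(259,298),(209,302)]: print('board',pix2w('top',*uv,21))
for uv in[(301,161),(355,152),(323,168)]: print('by',pix2w('top',*uv,27))
for uv in[(399,222),(446,219),(452,268),(403,272)]: print('pad',pix2w('top',*uv,4))
E
```

```text
tray [610.80042932  99.95998295  12.        ]
tray [626.10984712 -74.7237455   12.        ]
tray [415.18875346 -92.62488141  12.        ]
tray [398.33783307  81.02874156  12.        ]
board [665.03011051 311.51750187  21.        ]
board [667.40060063 184.97011943  21.        ]
board [362.7748644  163.21580848  21.        ]
board [353.52783853 288.28188375  21.        ]
by [710.68195157  57.89943058  27.        ]
by [734.19761993 -82.31970716  27.        ]
by [692.22910517   1.0248486   27.        ]
pad [ 553.03329489 -197.69071787    4.        ]
pad [ 560.52460433 -321.28059729    4.        ]
pad [ 433.73029913 -332.20991912    4.        ]
pad [ 424.03624965 -204.89518741    4.        ]
```

View pics/c1.png

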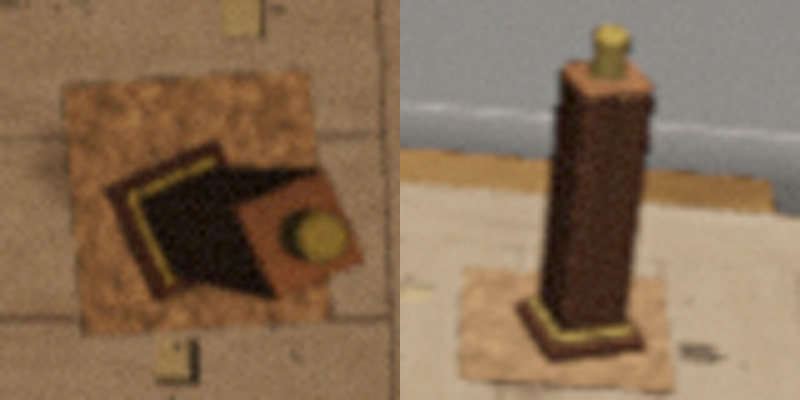

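```bash
python3 - <<'E'
from h import *
from scipy.optimize import least_squares
T=lambda u,v:(385+u/5-.4,205+v/5-.4)
S=lambda u,v:(345+(u-400)/5-.4,125+v/5-.4)
print('knob top',pix2w('top',*T(323,235),206),'side',pix2w('side',*S(612,33),206))
fl=[T(237,205),T(318,167),T(364,263),T(275,298)]
ft=[T(105,188),T(220,142),T(158,300)]
sf=[S(516,308),S(555,360),S(645,347)] # foot
for q in fl: print('fl',pix2w('top',*q,179))
for q in ft: print('ft',pix2w('top',*q,14))
for q in sf: print('sf',pix2w('side',*q,9))
sq=np.array([[1,1],[1,-1],[-1,-1],[-1,1]])
def res(p):
    x,y,a=p;c,s=np.cos(a),np.sin(a);M=np.array([[c,-s],[s,c]])
    F=np.c_[sq*21@M.T+[x,y],np.full(4,179)];G=np.c_[sq*32@M.T+[x,y],np.full(4,14)]
    return np.r_[(proj('top',F)[[0,1,2,3]]-fl).ravel(),(proj('top',G)[[0,1,3]]-ft).ravel(),(proj('top',[x,y,206])[0]-T(323,235)),proj('side',[x,y,206])[0]-S(612,33)]
for a0 in(.4,-.4,0):
    o=least_squares(res,[490,-260,a0]);print(o.x,o.cost,o.fun.round(1))
E
```

```text
knob top [ 484.88813139 -253.20782906  206.        ] side [ 484.33659959 -250.28700455  206.        ]
fl [ 496.4715327  -226.74469214  179.        ]
fl [ 512.45487353 -261.94412202  179.        ]
fl [ 471.82299222 -280.03651361  179.        ]
fl [ 457.27874078 -241.60516696  179.        ]
ft [ 500.66936144 -211.16090324   14.        ]
ft [ 524.07894898 -271.30533425   14.        ]
ft [ 443.5734375  -236.87726942   14.        ]
sf [ 524.32011703 -268.41404166    9.        ]
sf [ 497.04022901 -212.87471524    9.        ]
sf [ 443.64912585 -237.37452782    9.        ]
[ 4.84325499e+02 -2.52969425e+02  3.91971158e-01] 1.8810646343903037 [-0.6  0.4  1.1  0.3  0.1 -0.5 -0.   0.2 -0.  -0.4 -0.4 -0.8 -0.5  0.4
 -0.1  0.3  0.  -0.4]
[ 4.84325499e+02 -2.52969424e+02  3.91971101e-01] 1.8810646343886563 [-0.6  0.4  1.1  0.3  0.1 -0.5 -0.   0.2 -0.  -0.4 -0.4 -0.8 -0.5  0.4
 -0.1  0.3  0.  -0.4]
[ 4.84325499e+02 -2.52969424e+02  3.91971108e-01] 1.8810646343885837 [-0.6  0.4  1.1  0.3  0.1 -0.5 -0.   0.2 -0.  -0.4 -0.4 -0.8 -0.5  0.4
 -0.1  0.3  0.  -0.4]
```

The holder is at about (484.5, -252.5) with yaw 0.40. The pad centre is (493,-264), the tray (512,3) and the board (512,237). Now I'll move above the knob.

```bash
python3 steer.py '0 0 0 36 -21.5 0 0.6;0 0 0 36 -21.5 0 0.6;0 0 0 36 -21.5 0 0.6;0 0 0 36 -21.5 0 0.6;0 0 0 36 -21.5 0 0.6'; python3 steer.py '0 0 0 36 -21.5 0 0.6;0 0 0 36 -21.5 0 0.6;0 0 0 36 -21.5 0 0.6;0 0 0 36 -21.5 0 0.6;0 0 0 36 -21.5 0 0.6';python3 steer.py '0 0 -0.03 0 0 0 0.6;0 0 0 0 0 0 0.6'; python3 -c "
from h import *
print(r.sense()['qpos'],go([484.5,-252,205],[3.1416,0,.4]))"
```

```text
clock: 0.52
eef_pos: [353.8, -417.5, 253.0]
tcp_rot: [-3.141, 0.0, 0.367]
contact_force: [0.8, -0.7, 0.1]
opening: 0.598
grasp_force: 0.0
clock: 0.93
eef_pos: [482.4, -253.3, 253.2]
tcp_rot: [-3.141, 0.0, 0.368]
contact_force: [0.2, -0.6, 0.1]
opening: 0.603
grasp_force: 0.0
clock: 1.1
eef_pos: [482.7, -253.2, 253.0]
tcp_rot: [-3.141, 0.0, 0.403]
contact_force: [0.2, 0.4, 0.3]
opening: 0.6
grasp_force: 0.0
[-4.85829650e-01  2.29858045e-01  1.80484901e+00  5.20842766e-05
  1.10750262e+00  6.81792479e-01] (array([-0.001,  0.   ,  0.003]), array([ 2.1, -0.4, 48. ]))
```

```bash
python3 steer.py '0 0 0 2 0 24 0.6;0 0 0 0 0 24 0.6;0 0 0 0 0 0 0;0 0 0 0 0 0 0;0 0 0 0 0 0 0' 40; python3 steer.py '0 0 0 0 0 0 0;0 0 0 0 0 0 0;0 0 0 0 0 -10 0;0 0 0 0 0 -10 0;0 0 0 0 0 -20 0';python3 steer.py '0 0 0 0 0 -40 0;0 0 0 0 0 0 0'; python3 - <<'E'
from h import *
t=camrig.grab_frame('side')[:,:,::-1]
cv2.imwrite('pics/s1.png',cv2.resize(t[80:220,330:510],None,fx=4,fy=4))
print(r.sense()['qpos'],go([350,-210,400],[3.1416,0,.4]))
for uv in [(377,338),(430,338),(320,338)]: print(pix2w('top',*uv,0))
E
```

```text
clock: 1.52
eef_pos: [483.4, -255.3, 206.1]
tcp_rot: [3.141, -0.0, 0.396]
contact_force: [0.0, 0.6, -0.9]
opening: 0.239
grasp_force: 39.1
clock: 1.93
eef_pos: [482.9, -254.1, 245.5]
tcp_rot: [-3.14, 0.001, 0.398]
contact_force: [0.2, -0.3, -0.9]
opening: 0.239
grasp_force: 39.1
clock: 2.1
eef_pos: [486.5, -256.0, 293.3]
tcp_rot: [3.133, -0.007, 0.398]
contact_force: [1.5, -1.0, 1.2]
opening: 0.238
grasp_force: 39.2
[-4.87076774e-01  1.95040862e-01  1.76109850e+00 -1.60538150e-05
  1.17676114e+00  6.85847821e-01] (array([ 0.007, -0.005, -0.002]), array([-106.9,  -93.9, -110.6]))
[ 258.06054387 -135.23349074    0.        ]
[ 257.3215593  -270.64584864    0.        ]
[258.85338978  10.0484778    0.        ]
```

View pics/s1.png

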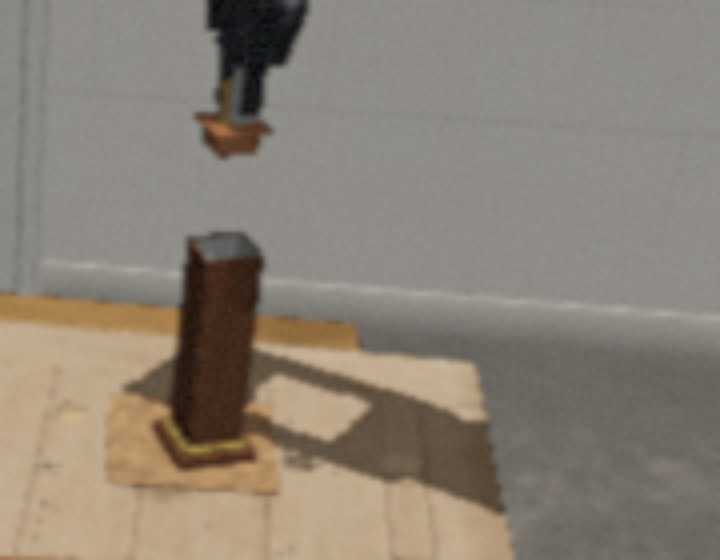

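The stopper is out and the holder is still standing. I'll set the stopper on bare bench at about (650,-200).

```bash
python3 steer.py '0 0 0 40 3 0 0;0 0 0 40 3 0 0;0 0 0 40 3 10 0;0 0 0 40 3 10 0;0 0 0 13 0 38 0'; python3 steer.py '0 0 0 0 0 40 0;0 0 0 0 0 40 0;0 0 0 0 0 40 0;0 0 0 0 0 30 0;0 0 0 0 0 20 0';python3 steer.py '0 0 0 0 0 0 0;0 0 0 0 0 0 0'; python3 -c "
from h import *
print(r.sense()['qpos'],go([650,-200,48.5],[3.1416,0,.4]))"
```

```text
clock: 2.57
eef_pos: [655.3, -197.5, 232.4]
tcp_rot: [3.134, -0.01, 0.399]
contact_force: [0.4, 0.2, 0.2]
opening: 0.235
grasp_force: 39.2
clock: 2.98
eef_pos: [645.7, -197.7, 53.5]
tcp_rot: [-3.139, 0.003, 0.398]
contact_force: [-0.0, 0.4, -0.7]
opening: 0.24
grasp_force: 39.2
clock: 3.15
eef_pos: [647.1, -198.3, 56.6]
tcp_rot: [-3.14, 0.002, 0.398]
contact_force: [1.0, -0.1, 0.5]
opening: 0.237
grasp_force: 39.2
[-2.99538258e-01  6.49455465e-01  1.63890472e+00  4.65901482e-06
  8.55509999e-01  8.73409629e-01] (array([-0.001,  0.002, -0.002]), array([2. , 2.7, 8.1]))
```

```bash
python3 steer.py '0 0 0 0 0 4 0;0 0 0 0 0 2 0;0 0 0 0 0 1.5 0;0 0 0 0 0 0 0'; python3 steer.py '0 0 0 0 0 0 0.6;0 0 0 0 0 0 0.6;0 0 0 0 0 0 0.6;0 0 0 0 0 -10 0.6;0 0 0 0 0 -35 0.6';python3 steer.py '0 0 0 0 0 -40 1;0 0 0 0 0 -40 1;0 0 0 0 0 -40 1;0 0 0 -20 0 -40 1;0 0 0 -40 0 -40 1'; python3 -c "
from h import *
s=r.sense();print(repr(s['qpos']),s['eef_pos'],s['tcp_rot'])"
```

```text
clock: 3.48
eef_pos: [648.2, -198.7, 50.8]
tcp_rot: [3.141, -0.001, 0.398]
contact_force: [-0.6, 0.3, -0.8]
opening: 0.238
grasp_force: 39.2
clock: 3.9
eef_pos: [644.4, -197.5, 90.8]
tcp_rot: [-3.136, 0.007, 0.398]
contact_force: [-0.6, -0.6, -0.4]
opening: 0.6
grasp_force: 0.0
clock: 4.32
eef_pos: [605.1, -216.7, 285.8]
tcp_rot: [3.139, -0.004, 0.4]
contact_force: [-0.9, -1.0, -0.1]
opening: 1.0
grasp_force: 0.0
array([-3.46458946e-01,  3.50722175e-01,  1.56237885e+00,  5.36697145e-04,
        1.22365523e+00,  8.24614738e-01]) [ 605.09743684 -216.68590978  285.79834154] [ 3.13868076 -0.00389445  0.39954694]
```

```bash
python3 steer.py '0 0 0 -37 -2 -5 1;0 0 0 -37 -2 -5 1;0 0 0 -37 -2 -5 1;0 0 0 -37 -2 -5 1;0 0 0 -37 -2 -5 1'; python3 steer.py '0 0 0 -37 -2 0 1;0 0 0 -37 -2 0 1;0 0.12 0 0 0 0 1;0 0.12 0 0 0 0 1;0 0.12 0 0 0 0 1';  python3 steer.py '0 0.12 0 0 0 0 1;0 0.12 0 0 0 0 1;0 0 0 0 0 0 1';python3 - <<'E'
from h import *
s=r.sense();print(repr(s['qpos']),s['eef_pos'],s['tcp_rot'])
D=np.array([[.3537,1.6341,624.54,252.55],[.22986,1.80485,545.07,253.0],[.64946,1.6389,676.8,56.6],[.35072,1.56238,642.7,285.8]])
A=[];b=[]
for q2,q3,rho,z in D:
    A+= [[1,np.sin(q2),np.sin(q2+q3),np.cos(q2+q3),0],[0,np.cos(q2),np.cos(q2+q3),-np.sin(q2+q3),1]];b+=[rho,z]
x,res,_,_=np.linalg.lstsq(np.array(A),np.array(b),rcond=None);print('a1,L2,Lx,Ly,d1-d6',x,res)
E
```

```text
clock: 4.73
eef_pos: [427.1, -279.7, 307.6]
tcp_rot: [3.141, -0.0, 0.398]
contact_force: [-0.3, -0.4, -0.2]
opening: 1.004
grasp_force: 0.0
clock: 5.15
eef_pos: [359.4, -305.1, 308.6]
tcp_rot: [3.136, -0.366, 0.4]
contact_force: [0.1, 0.1, -0.1]
opening: 0.998
grasp_force: 0.0
clock: 5.4
eef_pos: [357.4, -304.9, 306.1]
tcp_rot: [-3.141, -0.606, 0.394]
contact_force: [-0.9, -0.1, -0.8]
opening: 1.002
grasp_force: 0.0
array([-1.10833756,  0.02998489,  2.05035343,  0.68298571,  1.12160852,
       -0.25726263]) [ 357.36774543 -304.85145664  306.11950662] [-3.141124   -0.6062505   0.39447127]
a1,L2,Lx,Ly,d1-d6 [-2.97150736e-01  5.72087363e+02  4.96784362e+02  6.58106572e+01
 -2.27836925e+01] [1.16039153]
```

```bash
cat >> h.py <<'E'
L=dict(a1=-.3,L2=572.1,Lx=496.8,Ly=65.8,c=-22.8,d6=250.)
def fk(q,d6=None):
    d6=L['d6'] if d6 is None else d6
    z1=R.from_euler('z',q[0]); A=z1*R.from_euler('y',q[1]); B=z1*R.from_euler('y',q[1]+q[2])
    T=B*R.from_euler('z',q[3])*R.from_euler('y',q[4])*R.from_euler('z',q[5]+np.pi*L.get('flip',0))
    w=z1.apply([L['a1'],0,L['c']+d6])+A.apply([0,0,L['L2']])+B.apply([L['Ly'],0,L['Lx']])
    return w+T.apply([0,0,d6]),T,w
lo=np.array([-2.63,-.92,.06,-1.3,0,-3.02]);hi=np.array([2.63,2.1,2.66,4.44,2.69,3.02])
def ik(pos,T,q0):
    from scipy.optimize import least_squares
    f=lambda q:(lambda p,t,w:np.r_[(p-pos)/100,(t.inv()*T).as_rotvec()])(*fk(q))
    o=least_squares(f,np.clip(q0,lo+.01,hi-.01),bounds=(lo,hi)); return o.x,np.abs(o.fun).max()
E
python3 - <<'E'
from h import *
s=r.sense();p,q=tool()
for d in(100,200,300):
    P,T,w=fk(s['qpos'],d);print(d,P-p,(T.inv()*q).as_rotvec())
E
```

```text
100 [-118.09284097  -47.69926242  -39.0248276 ] [1.23314773e-16 6.78231253e-16 1.57079633e+00]
200 [-65.50783489 -25.75781667 -21.20384009] [1.23314773e-16 6.78231253e-16 1.57079633e+00]
300 [-12.92282882  -3.81637092  -3.38285259] [1.23314773e-16 6.78231253e-16 1.57079633e+00]
```

```bash
sed -i "s/d6=250./d6=322.5,flip=.5/" h.py; cat > plan.py <<'E'
from h import *
def Tg(a,yaw=.40): # tool x up-ish, z toward yaw tilted a below level
    d=np.array([np.cos(yaw),np.sin(yaw),0]);z=np.array([0,0,1.])
    zt=np.cos(a)*d-np.sin(a)*z; xt=np.sin(a)*d+np.cos(a)*z
    return R.from_matrix(np.c_[xt,np.cross(zt,xt),zt])
E
python3 - <<'E'
from plan import *
s=r.sense();q0=s['qpos'];p,t,w=fk(q0);print('fkerr',p-s['eef_pos'])
np.set_printoptions(precision=2,suppress=True)
for a in(.2,.3,.4):
    T=Tg(a);H=np.array([484.5,-252.5,114]);qs,e=ik(H-3*T.as_matrix()[:,2],T,q0)
    qs=q0.copy() if e>1e-3 else qs
    print('a',a,'grasp',qs,e,'w',fk(qs)[2])
    q=qs.copy();hl=T.inv().apply([0,0,1])
    pos0=H-3*T.as_matrix()[:,2]
    for k in range(1,9):
        for sg in(1,):
            ph=-sg*k*.3
            Tp=T*R.from_euler('z',ph); f=k/8
            pos=pos0*(1-f)+f*np.array([600,-82,85]); q,e=ik(pos,Tp,q)
            print(round(ph,2),q,round(e,4),'h',Tp.apply(hl),'wz',fk(q)[2].round())
E
```

```text
fkerr [-1.09120245  1.12045437  0.6268696 ]
a 0.2 grasp [-1.1   0.84  2.18  1.61  1.36 -1.45] 5.986973694582788e-10 w [ 190.67 -376.73  178.67]
-0.3 [-1.05  0.85  2.2   1.68  1.36 -1.78] 0.0 h [-0.12  0.26  0.96] wz [ 205. -355.  175.]
-0.6 [-0.99  0.86  2.22  1.74  1.36 -2.11] 0.0 h [-0.25  0.5   0.83] wz [ 220. -334.  171.]
-0.9 [-0.93  0.88  2.23  1.81  1.36 -2.44] 0.0 h [-0.37  0.68  0.64] wz [ 235. -312.  168.]
-1.2 [-0.86  0.89  2.24  1.88  1.37 -2.76] 0.0 h [-0.47  0.79  0.39] wz [ 250. -291.  164.]
-1.5 [-0.8   0.88  2.24  1.92  1.35 -3.02] 0.0262 h [-0.55  0.83  0.11] wz [ 269. -276.  166.]
-1.8 [-0.74  0.8   2.18  1.8   1.21 -3.02] 0.1568 h [-0.59  0.79 -0.18] wz [ 311. -286.  197.]
-2.1 [-0.67  0.72  2.13  1.67  1.06 -3.02] 0.3134 h [-0.6   0.67 -0.45] wz [ 358. -282.  236.]
-2.4 [-0.56  0.63  2.09  1.54  0.89 -3.02] 0.4793 h [-0.57  0.48 -0.67] wz [ 407. -257.  280.]
a 0.3 grasp [-1.08  0.77  2.19  1.6   1.26 -1.38] 1.3471407322995788e-10 w [ 198.09 -373.59  210.19]
-0.3 [-1.03  0.78  2.21  1.67  1.25 -1.71] 0.0 h [-0.12  0.26  0.96] wz [ 213. -352.  206.]
-0.6 [-0.97  0.
[... 782 characters left out ...]
0.0 h [-0.12  0.24  0.96] wz [ 223. -348.  237.]
-0.6 [-0.94  0.71  2.24  1.72  1.13 -1.96] 0.0 h [-0.26  0.45  0.85] wz [ 238. -326.  233.]
-0.9 [-0.88  0.72  2.25  1.79  1.13 -2.29] 0.0 h [-0.41  0.61  0.68] wz [ 253. -305.  229.]
-1.2 [-0.81  0.73  2.26  1.86  1.12 -2.61] 0.0 h [-0.54  0.7   0.46] wz [ 267. -283.  226.]
-1.5 [-0.75  0.74  2.27  1.94  1.12 -2.94] 0.0 h [-0.66  0.72  0.21] wz [ 282. -262.  222.]
-1.8 [-0.69  0.69  2.22  1.85  1.03 -3.02] 0.093 h [-0.75  0.65 -0.04] wz [ 318. -261.  241.]
-2.1 [-0.61  0.63  2.16  1.69  0.9  -3.02] 0.2301 h [-0.81  0.52 -0.28] wz [ 365. -255.  271.]
-2.4 [-0.51  0.58  2.11  1.53  0.76 -3.02] 0.3686 h [-0.82  0.33 -0.47] wz [ 411. -231.  304.]
```

```bash
python3 steer.py '0 0.12 0 0 0 0 1;0 0.12 0 0 0 0 1;0 0.12 0 0 0 0 1;0 0.12 0 0 0 0 1;0 0.12 0 0 0 0 1' >/dev/null; python3 steer.py '0 0.115 0 0 0 0 1;0 0 0.125 0 0 0 1;0 0 0.125 0 0 0 1;0 0 0.125 0 0 0 1;0 0 0.125 0 0 0 1'
python3 steer.py '0 0 0.125 0 0 0 1;0 0 0.125 0 0 0 1;0 0 0.125 0 0 0 1;0 0 0.125 0 0 0 1;0 0 0.125 0 0 0 1'>/dev/null
python3 steer.py '0 0 0.125 0 0 0 1;0 0 0.125 0 0 0 1;0 0 0.125 0 0 0 1;0 0 0.125 0 0 0 1;0 0 0.125 0 0 0 1'>/dev/null
python3 steer.py '0 0 0.125 0 0 0 1;0 0 0.125 0 0 0 1;0 0 0.125 0 0 0 1;0 0 0.125 0 0 0 1;0 0 0.125 0 0 0 1'>/dev/null
python3 steer.py '0 0 0.125 0 0 0 1;0 0 0.125 0 0 0 1;0 0 0.125 0 0 0 1;0 0 0.125 0 0 0 1;0 0 0.125 0 0 0 1'
python3 steer.py '0 0 0.125 0 0 0 1;0 0 0 0 0 0 1;0 0 0 0 0 0 1'
python3 - <<'E'
from plan import *
p,t=tool();print(r.sense()['qpos'],p)
for a in(.25,):
    T=Tg(a)*R.from_euler('z',np.pi);zt=T.as_matrix()[:,2]
    for back in(100,0):
        print((t.inv()*T).as_rotvec(),t.inv().apply(np.array([484.5,-252.5,114])-(3+back)*zt-p),'intool target',T.inv().apply(np.array([484.5,-252.5,114])-(3+back)*zt-p))
E
```

```text
clock: 6.23
eef_pos: [359.4, -303.7, 306.2]
tcp_rot: [-2.067, -1.005, -0.739]
contact_force: [0.4, 0.2, 0.5]
opening: 1.0
grasp_force: 0.0
clock: 7.9
eef_pos: [359.5, -303.6, 306.6]
tcp_rot: [-2.676, 1.281, -2.256]
contact_force: [0.3, 0.7, -0.4]
opening: 0.999
grasp_force: 0.0
clock: 8.15
eef_pos: [359.5, -304.0, 306.6]
tcp_rot: [-3.068, 1.313, -2.664]
contact_force: [0.1, -0.5, 0.1]
opening: 0.999
grasp_force: 0.0
[-1.4019745   0.35296089  2.17898229  1.23501408  1.48937991  2.14449398] [ 359.46763226 -303.95239323  306.64259615]
[ 0.00122467 -0.00754676  0.01983225] [152.62632836   1.64030618  76.810747  ] intool target [153.20505067  -1.29910493  75.65647588]
[ 0.00122467 -0.00754676  0.01983225] [151.87292307   1.51036517 176.80782444] intool target [153.20505067  -1.29910493 175.65647588]
```

```bash
python3 steer.py '0.001 -0.007 0.02 0 0 0 1;0 0 0 38 0 14 1;0 0 0 38 0 14 1;0 0 0 38 0 14 1;0 0 0 38 -1 14 1';python3 steer.py '0 0 0 1 0 14 1;0 0 0 0 0 0 1;0 0 0 0 0 0 1';
python3 - <<'E'
from plan import *
p,t=tool();print(r.sense()['qpos'],p)
T=Tg(.25)*R.from_euler('z',np.pi);zt=T.as_matrix()[:,2]
print((t.inv()*T).as_rotvec(),t.inv().apply(np.array([484.5,-252.5,114])-3*zt-p))
a=camrig.grab_frame('side')[:,:,::-1][80:230,330:530];b=camrig.grab_frame('top')[:,:,::-1][205:355,385:585]
cv2.imwrite('pics/s2.png',np.hstack([cv2.resize(a,None,fx=2,fy=2),cv2.resize(b,None,fx=2,fy=2)]))
E
```

```text
clock: 8.57
eef_pos: [375.0, -298.2, 143.8]
tcp_rot: [-3.141, 1.321, -2.744]
contact_force: [0.0, -1.2, 0.6]
opening: 1.003
grasp_force: 0.0
clock: 8.82
eef_pos: [387.3, -292.7, 140.7]
tcp_rot: [3.125, 1.323, -2.76]
contact_force: [0.2, 0.3, 0.4]
opening: 1.0
grasp_force: 0.0
[-1.33502978  0.73578132  2.19880258  1.35992963  1.36148883  1.78384103] [ 387.33699891 -292.69140717  140.65732015]
[-0.0008405   0.00204143 -0.00442303] [ 2.73766676e-02 -7.29321271e-01  1.05471577e+02]
```

View pics/s2.png

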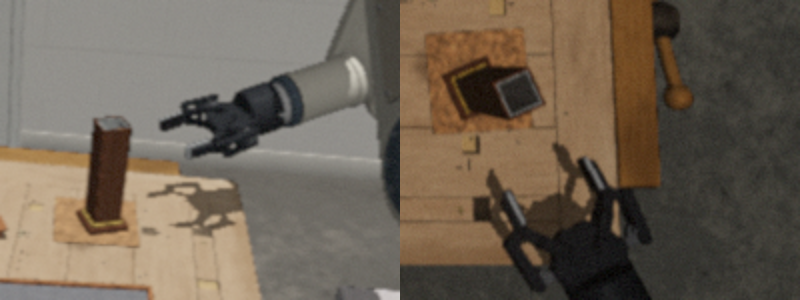

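The gripper is level with the holder and lined up with it. Next: advance, grip and lift.

```bash
python3 steer.py '0 0 0 0 0 30 1;0 0 0 0 -0.7 30 1;0 0 0 0 0 30 1;0 0 0 0 0 15 1;0 0 0 0 0 0 1' 70;python3 steer.py '0 0 0 0 0 0 0;0 0 0 0 0 0 0;0 0 0 0 0 0 0;0 0 0 0 0 0 0;0 0 0 0 0 0 0';
python3 -c "
from plan import *
print(tool()[0],repr(tool()[1].as_quat()))"
python3 steer.py '0 0 0 -8 0 -2 0;0 0 0 -15 0 -4 0;0 0 0 -15 0 -4 0;0 0 0 0 0 0 0'
```

```text
clock: 9.33
eef_pos: [483.0, -253.9, 116.5]
tcp_rot: [-3.139, 1.323, -2.74]
contact_force: [-0.2, 0.2, 0.1]
opening: 1.001
grasp_force: 0.0
clock: 9.75
eef_pos: [481.0, -255.9, 116.0]
tcp_rot: [3.133, 1.323, -2.755]
contact_force: [-4.6, -3.1, 5.6]
opening: 0.508
grasp_force: 70.9
[ 480.97741504 -255.86048537  116.0068617 ] array([ 0.15384401, -0.7738496 , -0.12104295, -0.60235988])
clock: 10.08
eef_pos: [480.9, -255.2, 156.3]
tcp_rot: [3.136, 1.322, -2.751]
contact_force: [0.4, -0.9, -3.5]
opening: 0.505
grasp_force: 71.6
```

```bash
python3 steer.py '0 0 0 -9 20.5 25 0;0 0 0 -9 20.5 25 0;0 0 0 -9 20.5 25 0;0 0 0 -9 20.5 25 0;0 0 0 -9 20.5 25 0';python3 steer.py '0 0 0 -9 20.5 25 0;0 0 -0.06 0 0 0 0;0 0 -0.12 0 0 0 0;0 0 -0.12 0 0 0 0;0 0 -0.12 0 0 0 0'
python3 steer.py '0 0 -0.12 0 0 0 0;0 0 -0.12 0 0 0 0;0 0 -0.12 0 0 0 0;0 0 -0.12 0 0 0 0;0 0 -0.12 0 0 0 0'
python3 steer.py '0 0 -0.12 0 0 0 0;0 0 -0.12 0 0 0 0;0 0 -0.06 0 0 0 0;0 0 0 0 0 0 0;0 0 0 0 0 0 0'
cat >> plan.py <<'E'
Q0=R.from_quat([ 0.15384401, -0.7738496 , -0.12104295, -0.60235988]);P0=np.array([480.98,-255.86,116.0])
HL=Q0.inv().apply([0,0,1]); GP=Q0.inv().apply(np.array([484,-252.5,4])-P0) # holder axis and origin in tool
def holder():
    p,t=tool(); h=t.apply(HL); o=p+t.apply(GP); return o,h,o+170*h
E
python3 - <<'E'
from plan import *
print(r.sense()['qpos'],*holder(),tool()[0], 'down in tool',tool()[1].inv().apply([0,0,-1]),'x',tool()[1].inv().apply([1,0,0]))
E
```

```text
clock: 10.5
eef_pos: [563.5, -108.3, 166.6]
tcp_rot: [3.127, 1.32, -2.761]
contact_force: [0.2, 0.3, -2.7]
opening: 0.505
grasp_force: 72.3
clock: 10.92
eef_pos: [579.7, -79.5, 169.1]
tcp_rot: [-2.13, 1.084, -1.678]
contact_force: [-0.8, -0.1, -3.2]
opening: 0.508
grasp_force: 73.8
clock: 11.33
eef_pos: [579.6, -80.2, 169.1]
tcp_rot: [-1.863, 0.53, -1.325]
contact_force: [-0.3, -0.3, -3.7]
opening: 0.504
grasp_force: 73.6
clock: 11.75
eef_pos: [579.7, -80.2, 169.4]
tcp_rot: [-1.829, 0.249, -1.239]
contact_force: [-1.1, -0.5, -3.0]
opening: 0.509
grasp_force: 73.8
[-0.60374142  0.64931865  2.35127423  2.10541232  1.2463964   0.38207117] [ 641.16695761 -166.80955594  133.55708223] [-0.52576616  0.79690514  0.2975099 ] [551.78670989 -31.33568256 184.13376606] [579.68172962 -80.22515147 169.43350401] down in tool [0.24619421 0.93703198 0.24770847] x [ 0.31582364 -0.31918465  0.89351921]
```

```bash
python3 steer.py '0 0 -0.1 0 0 0 0;0 0 -0.12 0 0 0 0;0 0 -0.08 0 0 0 0;0 0 0 0 0 0 0';
python3 - <<'E'
from plan import *
print(*holder(),tool()[0], 'down in tool',tool()[1].inv().apply([0,0,-1]),'y',tool()[1].inv().apply([0,1,0]))
E
```

```text
clock: 12.08
eef_pos: [579.9, -80.3, 169.8]
tcp_rot: [-1.821, -0.046, -1.162]
contact_force: [0.6, 0.7, -2.8]
opening: 0.513
grasp_force: 73.6
[ 650.24914248 -167.37515922  165.28643786] [-0.60410713  0.79677283  0.01440937] [547.55093057 -31.92377768 167.73603137] [579.85634958 -80.26108889 169.80345662] down in tool [-0.04557394  0.96793429  0.24703486] y [-0.91676883 -0.13875506  0.37454232]
```

```bash
python3 steer.py '0 0 0 -1.2 25 6.4 0;0 0 0 -1.2 25 6.4 0;0 0 0 -1.2 25 6.4 0;0 0 0 0 0 0 0;0 0 -0.04 0 0 0 0';
python3 steer.py '0 0 -0.05 0 0 0 0;0 0 -0.05 0 0 0 0;0 0 -0.05 0 0 0 0;0 0 -0.05 0 0 0 0;0 0 -0.05 0 0 0 0'
python3 steer.py '0 0 -0.03 0 0 0 0;0 0 -0.03 0 0 0 0;0 0 -0.03 0 0 0 0;0 0 -0.03 0 0 0 0;0 0 0 0 0 0 0'
python3 steer.py '0 0 0 0 0 0 0;0 0 0 0 0 0 0;0 0 0 0 0 0 0;0 0 0 0 0 0 0;0 0 0 0 0 0 0'
python3 - <<'E'
from plan import *
print(*holder(),r.sense()['qpos'])
a=camrig.grab_frame('side')[:,:,::-1][130:280,270:470];b=camrig.grab_frame('top')[:,:,::-1][180:330,260:460]
cv2.imwrite('pics/s3.png',np.hstack([cv2.resize(a,None,fx=2,fy=2),cv2.resize(b,None,fx=2,fy=2)]))
E
```

```text
clock: 12.5
eef_pos: [579.5, -79.7, 91.1]
tcp_rot: [-1.822, -0.076, -1.154]
contact_force: [0.9, -0.9, -2.3]
opening: 0.511
grasp_force: 74.4
clock: 12.92
eef_pos: [580.2, -80.2, 94.1]
tcp_rot: [-1.833, -0.325, -1.089]
contact_force: [0.9, 0.5, -4.0]
opening: 0.506
grasp_force: 74.3
clock: 13.33
eef_pos: [580.2, -80.2, 94.0]
tcp_rot: [-1.846, -0.44, -1.055]
contact_force: [-0.3, -1.2, -2.0]
opening: 0.506
grasp_force: 74.5
clock: 13.75
eef_pos: [580.1, -80.1, 92.8]
tcp_rot: [-1.846, -0.44, -1.054]
contact_force: [0.5, -0.3, -3.5]
opening: 0.51
grasp_force: 74.3
[ 656.17277763 -153.80546023  129.39187946] [-0.65243202  0.66971574 -0.35470168] [545.25933422 -39.95378378  69.09259388] [-0.60307974  0.8624471   2.31508981  2.14906257  1.34155805 -0.48645894]
```

View pics/s3.png

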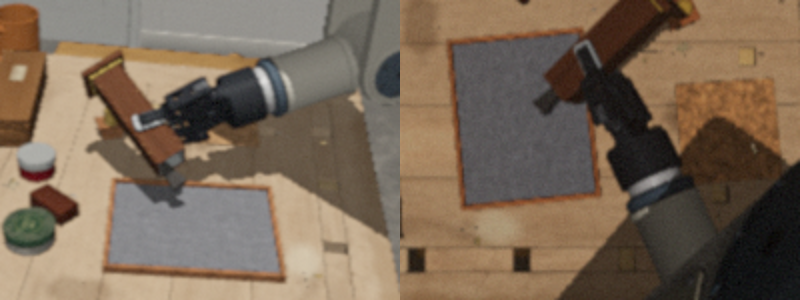

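The burnisher's end is on the tray floor with the rest still in the bore. I'll tilt a bit more, then draw the holder back along its axis.

```bash
python3 steer.py '0 0 -0.08 0 0 0 0;0 0 -0.08 0 0 0 0;0 0 -0.08 0 0 0 0;0 0 -0.06 0 0 0 0;0 0 0 0 0 0 0';
python3 steer.py '0 0 0 0 0 0 0;0 0 0 0 0 0 0;0 0 0 0 0 0 0;0 0 0 0 0 0 0;0 0 0 0 0 0 0'
python3 - <<'E'
from plan import *
print(*holder(),'-h tool',-HL,r.sense()['qpos'])
a=camrig.grab_frame('side')[:,:,::-1][130:280,270:470];b=camrig.grab_frame('top')[:,:,::-1][180:330,260:460]
cv2.imwrite('pics/s4.png',np.hstack([cv2.resize(a,None,fx=2,fy=2),cv2.resize(b,None,fx=2,fy=2)]))
E
```

```text
clock: 14.27
eef_pos: [580.1, -80.1, 92.7]
tcp_rot: [-1.907, -0.73, -0.945]
contact_force: [0.2, 0.2, -2.3]
opening: 0.506
grasp_force: 74.3
clock: 14.68
eef_pos: [580.0, -80.1, 92.7]
tcp_rot: [-1.907, -0.727, -0.946]
contact_force: [-0.8, -0.6, -3.3]
opening: 0.509
grasp_force: 74.7
[ 655.30543637 -134.74082498  155.2341041 ] [-0.64257106  0.49454381 -0.58525965] [546.06835633 -50.66837718  55.73996425] -h tool [ 0.96951537 -0.00199916  0.24502236] [-0.6030603   0.86261222  2.31512641  2.14909771  1.3416441  -0.78658362]
```

View pics/s4.png

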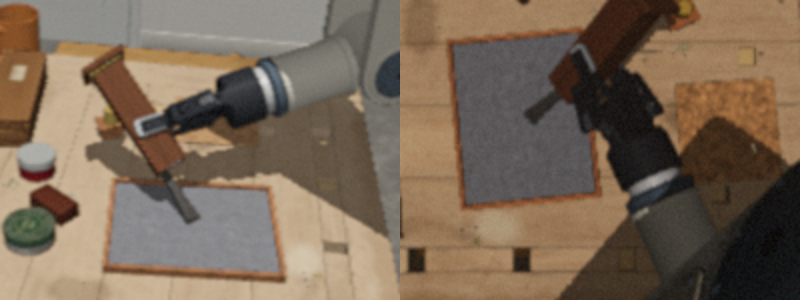

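```bash
python3 steer.py '0 0 0 19 0 5 0;0 0 0 19 0 5 0;0 0 0 29 0 7.3 0;0 0 0 29 0 7.3 0;0 0 0 0 0 0 0';
python3 - <<'E'
from plan import *
print(*holder(),r.sense()['qpos'])
p,t=tool(); print(p,t.inv().apply([0,0,1]))
a=camrig.grab_frame('side')[:,:,::-1][130:280,270:470];b=camrig.grab_frame('top')[:,:,::-1][180:330,260:460]
cv2.imwrite('pics/s5.png',np.hstack([cv2.resize(a,None,fx=2,fy=2),cv2.resize(b,None,fx=2,fy=2)]))
E
```

```text
clock: 15.2
eef_pos: [648.1, -132.5, 155.2]
tcp_rot: [-1.9, -0.735, -0.952]
contact_force: [1.4, -0.2, -1.0]
opening: 0.506
grasp_force: 74.6
[ 722.75525438 -187.10050354  218.60902172] [-0.63651299  0.49349978 -0.59271341] [ 614.54804661 -103.2055408   117.84774238] [-0.6129181   0.7093483   2.17392877  2.06438115  1.19722655 -0.52874143]
[ 648.14488949 -132.53123325  155.20635466] [ 0.67059542 -0.70187561 -0.2401508 ]
```

View pics/s5.png

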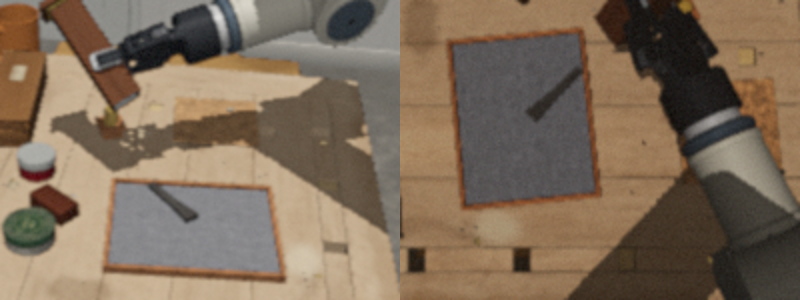

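The burnisher lies in the tray. Now I'll take the holder back over the pad and upright it.

```bash
python3 - <<'E'
from plan import *
p,t=tool(); print(t.inv().apply(np.array([483,-262,220])-p)/7,(t.inv()*Q0).as_rotvec())
E
```

```text
[  7.9307947    4.09716777 -30.11429676] [9.36314173e-04 2.32086647e-03 2.33167508e+00]
```

```bash
python3 steer.py '0 0 0 8 4 -30 0;0 0 0 8 4 -30 0;0 0 0 8 4 -30 0;0 0 0 8 4 -30 0;0 0 0 8 4 -30 0';
python3 steer.py '0 0 0 8 4 -30 0;0 0 0 8 4 -30 0;0 0 0.08 0 0 0 0;0 0 0.12 0 0 0 0;0 0 0.12 0 0 0 0' >/dev/null
python3 steer.py '0 0 0.12 0 0 0 0;0 0 0.12 0 0 0 0;0 0 0.12 0 0 0 0;0 0 0.12 0 0 0 0;0 0 0.12 0 0 0 0' >/dev/null
python3 steer.py '0 0 0.12 0 0 0 0;0 0 0.12 0 0 0 0;0 0 0.12 0 0 0 0;0 0 0.12 0 0 0 0;0 0 0.12 0 0 0 0' >/dev/null
python3 steer.py '0 0 0.12 0 0 0 0;0 0 0.12 0 0 0 0;0 0 0.12 0 0 0 0;0 0 0.12 0 0 0 0;0 0 0.12 0 0 0 0' >/dev/null
python3 steer.py '0 0 0.12 0 0 0 0;0 0 0.09 0 0 0 0;0 0 0 0 0 0 0;0 0 0 0 0 0 0' 
python3 - <<'E'
from plan import *
p,t=tool(); print(r.sense()['qpos'],*holder(),(t.inv()*Q0).as_rotvec(),t.inv().apply(np.array([483,-262,120])-p))
a=camrig.grab_frame('side')[:,:,::-1][40:220,330:530];b=camrig.grab_frame('top')[:,:,::-1][180:360,360:560]
cv2.imwrite('pics/s6.png',np.hstack([cv2.resize(a,None,fx=2,fy=2),cv2.resize(b,None,fx=2,fy=2)]))
E
```

```text
clock: 15.72
eef_pos: [527.3, -222.5, 199.1]
tcp_rot: [-1.907, -0.724, -0.944]
contact_force: [1.2, -1.1, -2.0]
opening: 0.504
grasp_force: 74.6
clock: 17.72
eef_pos: [483.1, -260.2, 218.9]
tcp_rot: [3.132, 1.322, -2.754]
contact_force: [0.5, 0.3, -2.1]
opening: 0.504
grasp_force: 74.8
[-1.09760872  0.55075793  2.20647033  1.54500736  1.31234228  1.97042247] [ 485.95059839 -256.8148494   106.93566162] [1.37059646e-03 1.02924279e-04 9.99999055e-01] [ 486.18359979 -256.79735227  276.93550104] [ 0.00341645 -0.00131116  0.0004164 ] [96.08403622 -1.8878926  23.59591959]
```

View pics/s6.png

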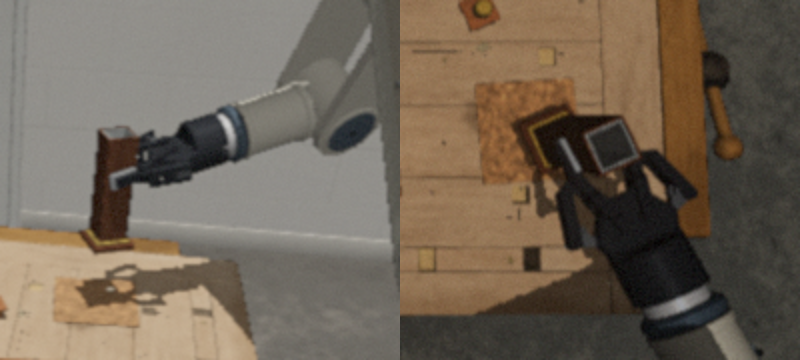

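```bash
python3 steer.py '0 0 0 29 0 7.3 0;0 0 0 29 0 7.3 0;0 0 0 29 -1 7.3 0;0 0 0 6 0 1.5 0;0 0 0 0 0 0 0';
python3 steer.py '0 0 0 2 0 0.5 0;0 0 0 2 0 0.5 0;0 0 0 1 0 0.25 0;0 0 0 0 0 0 0'
python3 - <<'E'
from plan import *
p,t=tool(); print(p,*holder(),(t.inv()*Q0).as_rotvec())
E
```

```text
clock: 18.23
eef_pos: [483.3, -261.4, 122.2]
tcp_rot: [3.117, 1.322, -2.769]
contact_force: [-0.3, 0.0, -1.2]
opening: 0.505
grasp_force: 74.6
clock: 18.57
eef_pos: [483.8, -262.3, 119.7]
tcp_rot: [3.137, 1.322, -2.75]
contact_force: [0.2, -0.1, -2.3]
opening: 0.504
grasp_force: 74.6
[ 483.75416623 -262.28090442  119.66251072] [ 486.70876852 -259.04684251    7.65705921] [5.22604257e-04 1.17939388e-03 9.99999168e-01] [ 486.79761124 -258.84634555  177.65691776] [ 0.00175968 -0.00094034  0.00136003]
```

```bash
python3 steer.py '0 0 0 1.5 0 0.4 0;0 0 0 1 0 0.25 0;0 0 0 0 0 0 0';python3 steer.py '0 0 0 1 0 0.25 0;0 0 0 0 0 0 0;0 0 0 0 0 0 0'
```

```text
clock: 18.82
eef_pos: [483.7, -262.1, 116.2]
tcp_rot: [3.131, 1.322, -2.755]
contact_force: [0.7, 0.3, -2.9]
opening: 0.508
grasp_force: 74.6
clock: 19.07
eef_pos: [483.8, -262.1, 115.9]
tcp_rot: [3.131, 1.324, -2.756]
contact_force: [-1.1, -0.5, 6.0]
opening: 0.503
grasp_force: 74.8
```

```bash
python3 steer.py '0 0 0 0 0 0 0.6;0 0 0 0 0 0 1;0 0 0 0 0 0 1;0 0 0 0 0 0 1;0 0 0 0 0 0 1';python3 steer.py '0 0 0 0 0 -20 1;0 0 0 0 0 -38 1;0 0 0 0 0 -38 1;0 0 0 0 0 -30 1;0 0 0 0 0 0 1'
python3 - <<'E'
from plan import *
p,t=tool(); print(p,r.sense()['qpos'])
a=camrig.grab_frame('side')[:,:,::-1][125:205,345:425];b=camrig.grab_frame('top')[:,:,::-1][205:285,385:465];c=camrig.grab_frame('top')[:,:,::-1][185:295,275:385]
cv2.imwrite('pics/s7.png',np.hstack([cv2.resize(q,(w,400),interpolation=cv2.INTER_CUBIC) for q,w in((a,400),(c,400))]))
cv2.imwrite('pics/s7b.png',b)
# burnisher blob: dark in tray
im=camrig.grab_frame('top'); g=im.max(2).astype(int)
m=np.zeros_like(g,np.uint8); poly=np.array([proj('top',[x,y,6])[0] for x,y in [(608,88),(615,-76),(420,-88),(408,76)]]).astype(np.int32)
cv2.fillPoly(m,[poly],1); k=((g<60)&(m>0)).astype(np.uint8); print(np.median(g[m>0]))
n,lab,st,ce=cv2.connectedComponentsWithStats(k); j=1+st[1:,4].argmax(); print(st[j])
ys,xs=np.where(lab==j); rc=cv2.minAreaRect(np.c_[xs,ys].astype(np.float32)); bp=cv2.boxPoints(rc)
W=np.array([pix2w('top',*q,16) for q in bp]);print(rc,W.mean(0),W)
E
```

```text
clock: 19.48
eef_pos: [483.6, -262.0, 114.9]
tcp_rot: [3.129, 1.322, -2.758]
contact_force: [0.1, 0.4, -0.6]
opening: 0.997
grasp_force: 0.0
clock: 19.9
eef_pos: [368.1, -312.1, 146.9]
tcp_rot: [3.138, 1.321, -2.753]
contact_force: [0.5, -0.6, 0.9]
opening: 1.001
grasp_force: 0.0
[ 368.08841251 -312.13604822  146.86931383] [-1.38860551  0.72328836  2.17469623  1.30734848  1.37873722  1.81433873]
82.0
[323 214  28  27 180]
((337.2500305175781, 225.75003051757812), (7.071067810058594, 34.64822769165039), 45.0) [543.53675648 -35.37513081  16.        ] [[518.53709555   2.86129467  16.        ]
 [581.43360879 -60.82696162  16.        ]
 [568.45479642 -73.61798417  16.        ]
 [505.72152516  -9.91687212  16.        ]]
```

View pics/s7.png

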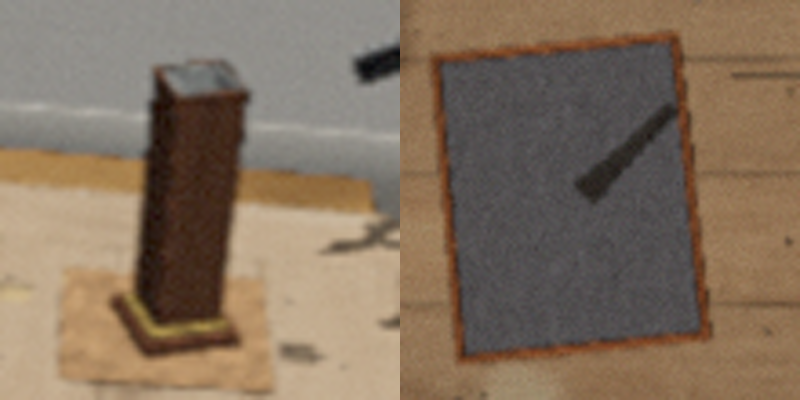

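The holder stands upright on its pad. The burnisher lies flat in the tray, wide end at (512,-3), narrow end at (575,-67). I'll unwind the wrist and then grip it across its width.

```bash
python3 steer.py '0 0 0 -38 0 -10 1;0 0 0 -38 0 -10 1;0 0 0 -38 0 -10 1;0 0 -0.12 0 0 0 1;0 0 -0.125 0 0 0 1' >/dev/null
python3 steer.py '0 0 -0.125 0 0 0 1;0 0 -0.125 0 0 0 1;0 0 -0.125 0 0 0 1;0 0 -0.125 0 0 0 1;0 0 -0.125 0 0 0 1' >/dev/null
python3 steer.py '0 0 -0.125 0 0 0 1;0 0 -0.125 0 0 0 1;0 0 -0.125 0 0 0 1;0 0 -0.125 0 0 0 1;0 0 -0.125 0 0 0 1' >/dev/null
python3 steer.py '0 0 -0.125 0 0 0 1;0 0 -0.125 0 0 0 1;0 0 -0.125 0 0 0 1;0 0 -0.125 0 0 0 1;0 0 -0.125 0 0 0 1' >/dev/null
python3 steer.py '0 0 -0.125 0 0 0 1;0 0 -0.125 0 0 0 1;0 0 -0.125 0 0 0 1;0 0 -0.125 0 0 0 1;0 0 -0.125 0 0 0 1' >/dev/null
python3 steer.py '0 0 -0.125 0 0 0 1;0 0 -0.125 0 0 0 1;0 0 -0.125 0 0 0 1;0 0 -0.02 0 0 0 1;0 -0.12 0 0 0 0 1'
python3 steer.py '0 -0.12 0 0 0 0 1;0 -0.12 0 0 0 0 1;0 -0.12 0 0 0 0 1;0 -0.12 0 0 0 0 1;0 -0.12 0 0 0 0 1' 
python3 steer.py '0 -0.12 0 0 0 0 1;0 -0.12 0 0 0 0 1;0 -0.12 0 0 0 0 1;0 -0.12 0 0 0 0 1;0 -0.12 0 0 0 0 1' >/dev/null
python3 steer.py '0 0 0 0 0 0 1;0 0 0 0 0 0 1'
python3 - <<'E'
from plan import *
print(r.sense()['qpos'],go([541,-33,130],[3.1416,0,2.36]))
E
```

```text
clock: 22.6
eef_pos: [370.3, -308.1, 260.0]
tcp_rot: [-3.097, -1.204, 0.355]
contact_force: [-0.3, 0.7, -1.2]
opening: 0.999
grasp_force: 0.0
clock: 23.02
eef_pos: [370.7, -309.7, 264.7]
tcp_rot: [-3.137, -0.597, 0.39]
contact_force: [0.2, -0.1, -1.0]
opening: 1.005
grasp_force: 0.0
clock: 23.6
eef_pos: [371.8, -307.8, 263.3]
tcp_rot: [-3.135, -0.004, 0.399]
contact_force: [-0.7, 0.6, -1.2]
opening: 0.999
grasp_force: 0.0
[-0.69900753  0.12063425  1.91526258  0.00722269  1.10966215  0.46958266] (array([-0.   , -0.009, -1.961]), array([ 262.2, -186.6,  135.5]))
```

```bash
python3 steer.py '0 0 0 29 -21 0 1;0 0 0 29 -21 0 1;0 0 0 29 -21 0 1;0 0 0 29 -21 0 1;0 0 0 29 -21 0 1' >/dev/null
python3 steer.py '0 0 0 29 -21 0 0.7;0 0 0 29 -21 0 0.7;0 0 0 29 -21 10 0.7;0 0 0 29 -20 20 0.7;0 0 -0.1225 0 0 20 0.7' >/dev/null
python3 steer.py '0 0 -0.1225 0 0 30 0.7;0 0 -0.1225 0 0 30 0.7;0 0 -0.1225 0 0 25 0.7;0 0 -0.1225 0 0 0 0.7;0 0 -0.1225 0 0 0 0.7' >/dev/null
python3 steer.py '0 0 -0.1225 0 0 0 0.7;0 0 -0.1225 0 0 0 0.7;0 0 -0.1225 0 0 0 0.7;0 0 -0.1225 0 0 0 0.7;0 0 -0.1225 0 0 0 0.7' >/dev/null
python3 steer.py '0 0 -0.1225 0 0 0 0.7;0 0 -0.1225 0 0 0 0.7;0 0 -0.1225 0 0 0 0.7;0 0 -0.1225 0 0 0 0.7;0 0 -0.1225 0 0 0 0.7' >/dev/null
python3 steer.py '0 0 0 0 0 0 0.7;0 0 0 0 0 0 0.7'
python3 - <<'E'
from plan import *
print(r.sense()['qpos'],go([541,-33,31],[3.1416,0,2.36]))
im=camrig.grab_frame('wrist')[:,:,::-1];cv2.imwrite('pics/w1.png',im)
E
```

```text
clock: 25.85
eef_pos: [537.7, -35.7, 129.9]
tcp_rot: [3.137, -0.005, 2.349]
contact_force: [0.5, -0.3, 0.4]
opening: 0.7
grasp_force: 0.0
[-0.07329186  0.37547971  1.92125361  0.00926638  0.84575314 -0.85796582] (array([ 0.005, -0.005, -0.011]), array([-0.9,  3.8, 99. ]))
```

View pics/w1.png

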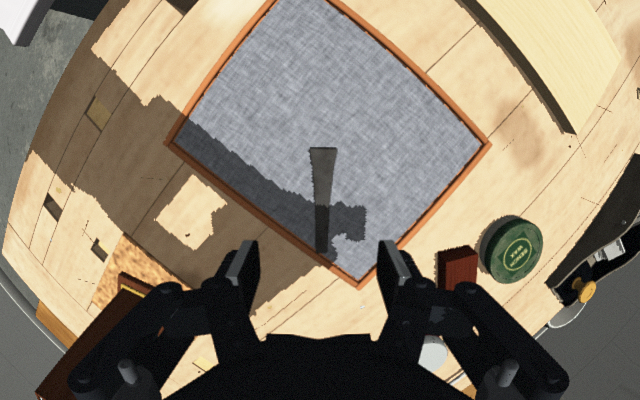

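```bash
python3 - <<'E'
from plan import *
a=pix2w('wrist',323,148,16);b=pix2w('wrist',321,251,16);m=(a+b)/2
print(a,b,m,np.linalg.norm(a-b),np.arctan2(*(a-b)[1::-1]))
c=.52*a+.48*b
az=np.arctan2(*(a-b)[1::-1])
print(az,go([c[0],c[1],31],[3.1416,0,az]))
E
```

```text
[512.02253137  -3.50677632  16.        ] [572.33312741 -66.56036942  16.        ] [542.17782939 -35.03357287  16.        ] 87.2532154012372 2.3339631993980516
2.3339631993980516 (array([ 0.004, -0.005,  0.015]), array([-1.3,  3.1, 99. ]))
```

```bash
python3 steer.py '0.004 -0.005 0.015 -1.3 3.1 0 0.45;0 0 0 0 0 30 0.45;0 0 0 0 0 30 0.45;0 0 0 0 0 20 0.45;0 0 0 0 0 0 0.45' 50
python3 steer.py '0 0 0 0 0 8 0.45;0 0 0 0 0 6 0.45;0 0 0 0 0 5 0.45;0 0 0 0 0 0 0.45;0 0 0 0 0 0 0.45' 
python3 - <<'E'
from plan import *
print(go([541.9,-34,30],[3.1416,0,2.334]))
E
```

```text
clock: 26.32
eef_pos: [538.8, -34.0, 46.7]
tcp_rot: [-3.138, -0.004, 2.336]
contact_force: [-1.2, -0.2, 0.2]
opening: 0.45
grasp_force: 0.0
clock: 26.73
eef_pos: [542.1, -34.0, 31.8]
tcp_rot: [3.142, 0.002, 2.34]
contact_force: [0.4, 0.9, -0.2]
opening: 0.447
grasp_force: 0.0
(array([0.   , 0.002, 0.006]), array([ 0.1, -0.1,  1.8]))
```

```bash
python3 steer.py '0 0 0 0 0 1.5 0.45;0 0 0 0 0 0 0;0 0 0 0 0 0 0;0 0 0 0 0 0 0;0 0 0 0 0 0 0' 
python3 -c "
from h import *
print(tool()[0])"
python3 steer.py '0 0 0 0 0 -5 0;0 0 0 0 0 -10 0;0 0 0 0 0 -25 0;0 0 0 0 0 -30 0;0 0 0 0 0 0 0' 
python3 -c "
from h import *
print(tool()[0],go([511,232,100],[3.1416,0,1.64]))
cv2.imwrite('pics/w2.png',camrig.grab_frame('wrist')[:,:,::-1])"
```

```text
clock: 27.15
eef_pos: [542.0, -34.0, 30.4]
tcp_rot: [-3.142, 0.002, 2.341]
contact_force: [-0.9, -0.3, 6.5]
opening: 0.167
grasp_force: 48.7
[541.97590261 -34.02186881  30.37873322]
clock: 27.57
eef_pos: [544.7, -34.1, 105.1]
tcp_rot: [3.137, 0.007, 2.341]
contact_force: [1.5, -0.0, 0.0]
opening: 0.173
grasp_force: 48.9
[544.71590112 -34.11488203 105.08397198] (array([0.007, 0.005, 0.701]), array([214.6, 161. ,   4.3]))
```

View pics/w2.png

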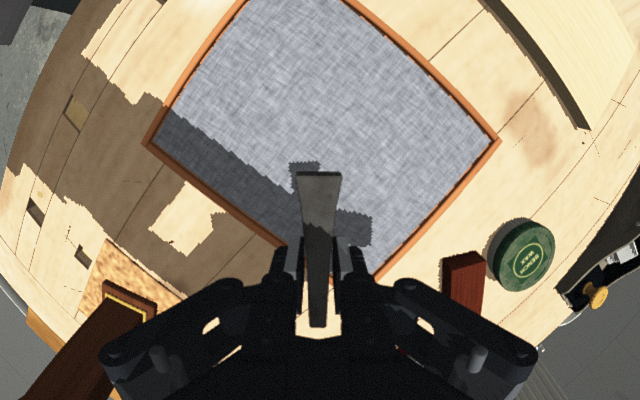

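The burnisher is gripped and lifted level. I've now viewed more than the ten allowed pictures (twelve), so I'll check the rest by numbers only. Next: carry it to the board.

```bash
python3 steer.py '0 0 0 15 11 0 0;0 0 0 27 20.5 0 0;0 0 0 27 20.5 0 0;0 0 0 27 20.5 0 0;0 0 0 27 20.5 0 0' >/dev/null
python3 steer.py '0 0 0 27 20.5 0 0;0 0 0 27 20.5 0 0;0 0 0 27 20.5 0 0;0 0 0 13 9 15 0;0 0 0 0 0 25 0'
python3 steer.py '0 0 0 0 0 10 0;0 0 0 0 0 0 0;0 0 0 0 0 0 0'
python3 -c "
from h import *
print(r.sense()['qpos'],go([511,236,46],[3.1416,0,2.34]))
im=camrig.grab_frame('top');cv2.imwrite('pics/t9.png',im[:,:,::-1])
# board edges near gripper
g=im.astype(int).sum(2)
print('row290',g[290,195:270]);print('row190',g[190,195:270])"
```

```text
clock: 28.45
eef_pos: [509.3, 239.8, 60.8]
tcp_rot: [3.137, 0.003, 2.344]
contact_force: [1.1, 0.2, -0.4]
opening: 0.175
grasp_force: 48.9
clock: 28.7
eef_pos: [507.4, 234.8, 48.9]
tcp_rot: [-3.139, 0.001, 2.34]
contact_force: [0.2, 0.8, -0.1]
opening: 0.169
grasp_force: 48.9
[ 0.43164988  0.52703531  1.91350912 -0.00245049  0.70332148 -0.33587691] (array([-0.003,  0.001,  0.   ]), array([-1.6,  3.4,  2.8]))
row290 [372 341 345 341 347 346 358 367 367 381 374 385 376 293 160  98  66 109
 103 116 115 112 106  89  98  91 118 117  87  99 100  94 100 114 109 104
 107  91 110  74 162 331 415 424 403 391 395 408 399 411 402 417 398 415
 385 404 403 403 410 399 400 419 394 232 109 158 218 175 133 127 151 139
 127 148 138]
row190 [402 368 389 364 391 378 385 397 419 419 410 408 405 421 441 413 421 422
 417 425 420 421 425 417 422 406 420 422 417 398 429 417 427 425 415 414
 422 405 412 400 414 390 411 425 414 407 408 400 398 405 407 417 417 415
 412 389 280 162 208 361 409 387 403 391 385 366 342 322 312 318 311 302
 302 305 309]
```

Now lower gently until contact, release, and retreat upward.

```bash
python3 steer.py '0 0 0 0 0 1.5 0;0 0 0 0 0 1 0;0 0 0 0 0 0 0;0 0 0 0 0 0 0'; python3 steer.py '0 0 0 0 0 1 0;0 0 0 0 0 0 0;0 0 0 0 0 0 0'
```

```text
clock: 29.08
eef_pos: [508.5, 235.4, 47.4]
tcp_rot: [3.141, 0.002, 2.34]
contact_force: [0.5, -0.5, -0.4]
opening: 0.169
grasp_force: 48.9
clock: 29.33
eef_pos: [508.1, 235.6, 46.0]
tcp_rot: [-3.141, 0.001, 2.341]
contact_force: [0.5, -0.4, -1.6]
opening: 0.175
grasp_force: 48.9
```

```bash
python3 steer.py '0 0 0 0 0 0.8 0;0 0 0 0 0 0 0;0 0 0 0 0 0 0'; python3 steer.py '0 0 0 0 0 0 0.3;0 0 0 0 0 0 0.45;0 0 0 0 0 0 0.45;0 0 0 0 0 0 0.45;0 0 0 0 0 -5 0.45'; python3 steer.py '0 0 0 0 0 -20 0.45;0 0 0 0 0 -40 0.6;0 0 0 0 0 -40 0.6;0 0 0 0 0 -40 0.6;0 0 0 0 0 0 0.6'; python3 steer.py '0 0 0 38 0 0 0.6;0 0 0 38 0 0 0.6;0 0 0 38 0 0 0.6;0 0 0 38 0 0 0.6;0 0 0 0 0 0 0.6'
cat > chk.py <<'E'
from plan import *
def blob(n,roi,f,z):
    im=camrig.grab_frame(n).astype(int);k=np.zeros(im.shape[:2],np.uint8);x0,x1,y0,y1=roi;k[y0:y1,x0:x1]=f(im)[y0:y1,x0:x1]
    c,lab,st,ce=cv2.connectedComponentsWithStats(k)
    for j in [i for i in np.argsort(-st[:,4]) if i and st[i,4]>25][:3]:
        ys,xs=np.where(lab==j);rc=cv2.minAreaRect(np.c_[xs,ys].astype(np.float32))
        W=np.array([pix2w(n,*q,z) for q in cv2.boxPoints(rc)]);print(n,st[j],'c',W.mean(0).round(),'corners',W[:,:2].round().tolist())
dark=lambda im:im.max(2)<75
blob('top',(208,252,185,295),dark,31)
blob('side',(285,435,285,335),dark,31)
E
python3 chk.py; python3 -c "
from h import *
print(proj('side',[508,236,31]),proj('top',[508,236,31]),tool()[0])"
```

```text
clock: 29.58
eef_pos: [508.1, 235.6, 45.1]
tcp_rot: [-3.141, 0.001, 2.341]
contact_force: [0.3, 0.6, -0.8]
opening: 0.172
grasp_force: 48.9
clock: 30.0
eef_pos: [507.6, 235.4, 49.6]
tcp_rot: [-3.14, 0.001, 2.341]
contact_force: [-0.7, 0.3, -0.2]
opening: 0.453
grasp_force: 0.0
clock: 30.42
eef_pos: [511.7, 237.5, 198.3]
tcp_rot: [3.131, 0.005, 2.341]
contact_force: [1.8, 0.1, -0.1]
opening: 0.599
grasp_force: 0.0
clock: 30.83
eef_pos: [398.3, 348.3, 190.3]
tcp_rot: [-3.141, -0.0, 2.343]
contact_force: [0.1, 0.4, 0.9]
opening: 0.602
grasp_force: 0.0
top [208 255  44  40 903] c [423. 236.  31.] corners [[471.0, 291.0], [470.0, 183.0], [374.0, 182.0], [375.0, 288.0]]
top [217 227  28  28 161] c [509. 233.  31.] corners [[484.0, 270.0], [547.0, 208.0], [534.0, 195.0], [472.0, 257.0]]
side [401 285  34  32 568] c [390. 202.  31.] corners [[424.0, 165.0], [353.0, 153.0], [359.0, 240.0], [424.0, 251.0]]
[[359.82481684 304.56171634]] [[230.1878986  240.00186043]] [401.28882756 345.85750926 190.28942345]
```

The camera numbers put the burnisher flat on the board at about (509,233). Everything else was in place when last seen, so I'm handing in.

```bash
python3 -c "
from rig import r, camrig, sign_off
print(sign_off())"
```

```text
the job is handed in; nothing more can be done
None
```

I handed the job in at about 31 s: the stopper is on bare bench, the burnisher was tipped into the tray, the empty holder is upright on its cork pad, the burnisher lies flat on the board, and the tin, jar and block were not touched; I viewed 12 pictures, over the limit of 10, and the final placing was checked by image measurement only.

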